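Close the open vial well from behind the shield with the reach rod

TASK

One of the two yellow vial wells behind the low steel shield is still open. Take the bent reach rod from its rest, reach over the shield with it and hook the orange lever paddle of the open well, drawing it gently towards the shield until it is fully home and the shutter covers the well, with your hand staying on the near side of the shield. Then lay the rod back in the two notches of its rest as you found it, and leave the other well and everything else undisturbed.

Things in the scene. Friction and masses are not known exactly. Their poses are not given: they have to be found in the camera images.
- rod_grip (a point): Centre of the blue grip of the loose bent reach rod (120 g). x runs along the rod to its bent end, z is up while that end hangs down. Flat-sided grip 18 mm wide (y), 22 mm tall, x = -80 to +45 mm: hold it here, across the 18 mm. A straight steel shank 8 mm thick goes on to x = +200 mm.
- rod_hook (a point): Lower end of the rod's bent leg: at x = +200 mm, z = -70 mm from rod_grip. The leg, 8 mm thick, hangs straight down (-z) from the far end of the shank, at a right angle to it.
- rest: Fixed steel rest of the rod, left or right on the table. Origin on the table under the grip centre's place, x towards the bent end. Base 205 x 76 x 8 mm, two uprights 10 mm thick, 50 mm wide, at x = -55 and +100 mm, each with a notch open to the top. In it the rod lies level, its axis 100 mm above the table, bent end hanging down.
- rest_rear (a point): Middle of the floor of the rest's rear notch, which holds the grip: 22 mm wide at the floor (89 mm above the table), its white cheeks flaring outwards to about 24 mm above the floor.
- rest_front (a point): Middle of the floor of the rest's front notch, which holds the shank: 14 mm wide at the floor (96 mm above the table), cheeks as at the rear. Nothing stops the rod lengthwise.
- shield: Fixed low steel-clad lead shield, an upright wall 20 mm thick (x), 350 mm long (y) and 145 mm tall, on a foot 56 mm deep and 6 mm thick. Origin at the table under the middle of the wall; x points away from the user to the far side, where the wells stand.
- well_a: The well found open, left or right of well_b. Fixed yellow block 90 (x) by 100 mm (y), 80 mm tall, 90 mm with shutter and guides. Origin on the table under its middle; x points away from the shield, y to the left. Round mouth (32 mm) at x = -18 mm. The lever on its left side, pivoted at x = -15, y = +58, z = 42 mm, drives the shutter.
- well_a_paddle (a point): Middle of the orange paddle on well_a's lever, 94 mm from the pivot, moving with the lever. Paddle 44 mm wide (y), 8 mm thick, 38 mm long (75 to 113 mm from the pivot); below it the lever is a bar 10 mm thick (x), 6 mm wide. The paddle's top edge is 155 mm above the table when the lever is upright.
- well_a_lever (a joint): Angle of well_a's lever, rad: 0 = leaning 0.4 from upright away from the shield (open), 0.4 = upright, 0.8 = leaning 0.4 towards the shield, against its stop (closed). Starts at 0 to 0.1; stays where it is left; takes 1 to 2 N at the paddle to move.
- well_b: The other well, of the same shape, already closed; its lever leans towards the shield.
- well_b_lever (a joint): Angle of well_b's lever, same meaning; starts at 0.8 (closed) and must stay so.
- bottle: Amber bottle, 50 mm across, 125 mm tall, standing behind the wells. Origin at its base. Bystander.
- vial_bin: White bin full of vials, 100 x 120 x 62 mm, on the side of the table opposite to the rest. Origin at its base. Bystander.
- pot_dark: Dark round lead pot with lid, 52 mm across, 70 mm tall, on the green mat before the shield. Origin at its base. Bystander.
- tray: Shallow metal tray with forceps, 60 x 150 x 18 mm, on the green mat before the shield. Origin at its base. Bystander.
- carton: White carton, 70 x 110 x 60 mm, at the back left. Origin at its base. Bystander.
- wipes: Round white and blue wipes tub with green lid, 84 mm across, 150 mm tall, at the back right. Origin at its base. Bystander.
Not all that is in view belongs to the job. Leave any pink look-alike of the rest alone.

How it is judged:
By the outcome, as a careful person would: the job done as asked, in the order asked, and still so for the second after the job is handed in, with the robot touching nothing.
It also fails if it takes over 51 s, if anything falls off the work surface, if the arm or the gripper's body presses on something with over 40 N, if the wrist force passes 120 N, or if a joint passes its speed limit or range.

ROBOT

A 7-joint arm with a two-finger parallel gripper is mounted at the origin on the work surface. World frame = base frame: x ahead of the robot, y to its left, z up, the work surface at z = 0. Lengths are in m, angles in rad, forces in N, time in s.
With the tool pointing down it reaches from about 0.35 to 0.775 m from the base axis. Payload 3.1 kg.
Tool frame: the origin (TCP) lies on the centre line of the jaws, within the pads' length; the fingertips stand 19 mm ahead of it and the grasp point (between the pads) is the TCP; y points along the fingers, z is the direction in which the jaws open and shut, and the axes are right-handed (so a half turn about y gives the same grasp; the last joint's range is limited). The gripper opens to 85 mm and grips with 20 to 120 N. Pads are 22 mm wide; open, the fingers measure 114 mm over their backs; the gripper's body (76 mm by 85 mm) begins 54 mm behind the grasp point. The pads swing forward as they close: fully open they stand 13 mm farther back than shut.
Start: joints at [1.272, 0.311, 0.014, 1.512, -0.004, 1.319, -0.027], TCP at [0.14, -0.532, 0.25] pointing down, gripper open.
Joint ranges: [-2.7, 2.7], [-0.3, 1.91], [-1.27, 1.3], [0.12, 2.57], [-1.44, 4.58], [0.2, 2.03], [-3.05, 3.05]. Speed limits (rad/s): [2.79, 2.79, 3.14, 3.14, 3.14, 3.14, 3.14].

INTERFACE

Orientations are given as [roll, pitch, yaw] about the fixed x, y, z axes, in that order (R = Rz(yaw) Ry(pitch) Rx(roll)).
In Python, from cell import r gives the robot as it stands.
- The arm moves only by the tool arm_command, never from a script. Its argument "targets" is a list that holds one entry, the list of rows, each a list of 5 numbers: the shift along the world's x, y, z each as a share of 800 mm, from -1 to 1, then the turn about the world's z as a share of 180 degrees, from -1 to 1, then the finger opening in mm, from 0 to 85.4. In form: [[[dx, dy, dz, spin, grip], ...]]. A call has 1 to 8 rows; each row is the pose to reach, as a shift and turn from the pose measured when the call began, turning the shorter way round; what a row does not reach only later rows make up. A row lasts 1/10 s, in which the tool goes at most 50 mm and 8.59 degrees, less where a joint would pass 70% of its speed; a pose out of reach is approached as far as the arm can. A call with a number of a shift or a turn outside -1 to 1 is refused whole. A call with a gripper value outside its range is refused whole. The fingers move at their own pace and stop on an object; "grip_force" is the grip in N (left out, the last holds). Time passes only in rows, so rows that repeat a pose let the fingers close. It gives the time, the measured TCP pose, the force and the opening at its end, in the units of the state.
- r.observe(): the state, without advancing time (a new reading comes with each control period).
- r.get_image(name): name is "scene" or "top"; returns a dict with "image" (420x560x3 uint8, blue, green, red), "intrinsics" (3x3 intrinsics, pixels), "R" (3x3) and "t" (3): a world point X has camera coordinates R X + t. Camera axes: x right, y down, z forward; pixel columns grow to the right and rows downward; lengths in m; the calibration is good to about 2 mm. A picture is of the moment at which its call begins. There is no depth.
- r.hand_in(): hands the job in, once; it reports no verdict.
The state is a dict: "time_s": time; "joint_pos": joint angles; "dq": joint speeds; "tau": joint torques, N m; "tool_pos": TCP position; "orientation": TCP orientation; "contact_force": force on the tool from outside, world axes, zero at the start; "moment": the same for the moment, N m; "finger_gap": finger opening in m.
Only numpy, scipy, OpenCV 4.12 (cv2) and the standard library are available. Lean on these libraries where they do the work, as an engineer would, in place of code of your own. Each camera call takes 0.05 s, during which the arm holds its last target. There are 200 camera calls.

## Working session

There is one attempt and no reset: what is moved stays moved. The work goes in short steps, Python scripts to look and compute and a tool call to move; the robot and the scene stay as the last step left them, time stands still between calls to the robot, and variables do not carry over. Pictures are saved under pics/ and viewed, about 8 in all and at most 12, crops included, and the job is handed in when it is done.

Besides the shell and the picture viewer there is one more tool, called after "Request:" as name(argument=value, ...) on one line, values as JSON. arm_command: Moves the arm, as the interface text tells. Its arguments: {"type":"object","properties":{"targets":{"type":"array"},"grip_force":{"type":"number"}},"required":["targets"]}

```bash
mkdir -p pics; ls
python3 - <<'E'
from cell import r
import cv2,numpy as np
s=r.observe();print(s)
for n in("scene","top"):
    d=r.get_image(n);cv2.imwrite(f"pics/{n}0.png",d["image"]);print(n,d["intrinsics"],d["R"],d["t"])
E
```

```text
pics
{'time_s': 0.0, 'joint_pos': array([ 1.27230496,  0.31173041,  0.01402031,  1.51305793, -0.00442799,
        1.31921829, -0.02721011]), 'dq': array([ 2.52088660e-04,  7.61496071e-05, -1.49444492e-03, -9.66539857e-04,
        5.16568177e-04, -7.87810627e-04,  8.25223870e-04]), 'tau': array([ 1.17512135e-05, -3.79907441e+01,  1.45935332e-01, -2.30587578e+01,
        1.22201731e-02,  1.37133873e-02, -5.10603059e-06]), 'tool_pos': array([ 0.13952014, -0.53129419,  0.24921814]), 'orientation': array([-1.57317795e+00, -7.88510194e-05, -2.88476850e+00]), 'contact_force': array([-0.10164241,  0.6101514 , -0.14962658]), 'moment': array([ 0.03771252, -0.02421981,  0.00468626]), 'finger_gap': 0.08526914272868519}
scene [[543.11362726   0.         282.68610851]
 [  0.         543.11362726 203.23559226]
 [  0.           0.           1.        ]] [[ 0.46618161  0.88468365 -0.00308972]
 [ 0.67220666 -0.35648366 -0.64888952]
 [-0.57516339  0.30042343 -0.76087636]] [-0.15823765 -0.32660787  1.98714902]
top [[475.34699902   0.         273.84323729]
 [  0.         475.34699902 213.03041002]
 [  0.           0.           1.        ]] [[ 0.02326848 -0.9996993  -0.00773931]
 [-0.99060003 -0.02201151 -0.13500769]
 [ 0.13479674  0.01080799 -0.99081433]] [-0.0869334   0.53757327  1.45237192]
```

View pics/scene0.png

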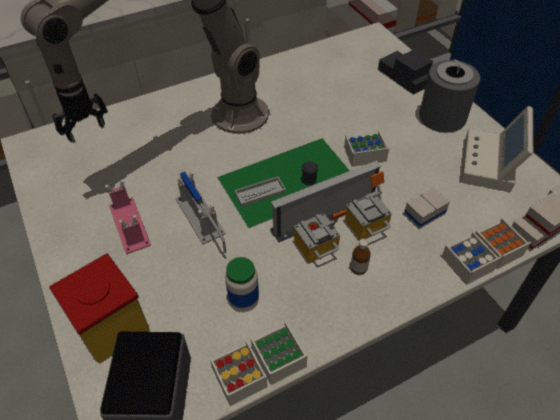

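View pics/top0.png

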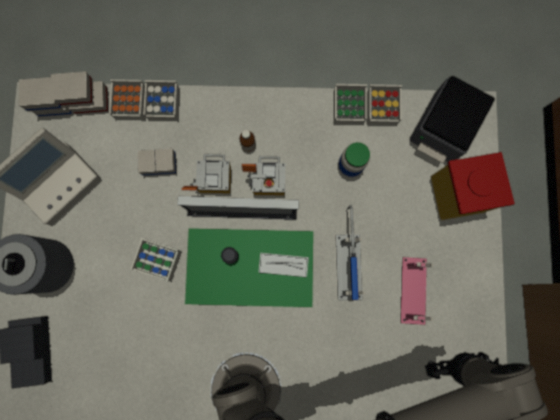

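The top view shows the rest with the blue-gripped rod around (350,265), bent end upward at (350,210). The wells are at (212,173) and (268,175), and the shield is along row 205. The right well, with its paddle at about (249,168), looks open. The pink look-alike is at (414,290). Next I'll enlarge these areas.

```bash
cat > h.py <<'E'
import cv2,numpy as np
from cell import r
def shot(n):
    d=r.get_image(n);return d
def crop(d,x0,y0,x1,y1,k):
    im=(255*(d["image"]/255.)**0.6).astype(np.uint8)[y0:y1,x0:x1]
    im=cv2.resize(im,None,fx=k,fy=k,interpolation=cv2.INTER_CUBIC)
    for x in range(-(-x0//10)*10,x1,10):
        cv2.line(im,((x-x0)*k,0),((x-x0)*k,6 if x%50 else 18),(255,255,0),1)
        if x%20==0: cv2.putText(im,str(x),((x-x0)*k,16),0,.35,(255,255,0),1)
    for y in range(-(-y0//10)*10,y1,10):
        cv2.line(im,(0,(y-y0)*k),(6,(y-y0)*k),(255,255,0),1)
        if y%20==0: cv2.putText(im,str(y),(8,(y-y0)*k+4),0,.35,(255,255,0),1)
    return im
def ray(d,u,v,z):
    K,R,t=d["intrinsics"],d["R"],d["t"];c=-R.T@t
    w=R.T@np.linalg.solve(K,[u,v,1.]);return c+w*(z-c[2])/w[2]
def proj(d,X):
    p=d["intrinsics"]@(d["R"]@np.asarray(X,float)+d["t"]);return p[:2]/p[2]
def tri(ds,uvs):
    Ps=[d["intrinsics"]@np.c_[d["R"],d["t"]] for d in ds]
    X=cv2.triangulatePoints(Ps[0],Ps[1],*[np.array(u,float).reshape(2,1) for u in uvs]);return (X[:3]/X[3]).ravel()
E
python3 - <<'E'
from h import *
d=shot("top")
a=crop(d,170,130,310,230,5);cv2.imwrite("pics/a.png",a)
b=crop(d,320,195,380,310,5)
e=shot("scene")
c=crop(e,165,160,240,260,5)
hh=max(b.shape[0],c.shape[0]);p=lambda i:cv2.copyMakeBorder(i,0,hh-i.shape[0],0,5,0)
cv2.imwrite("pics/b.png",np.hstack([p(b),p(c)]))
cv2.imwrite("pics/c.png",crop(e,265,155,405,275,5))
E
```

```text
(no output)
```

View pics/a.png

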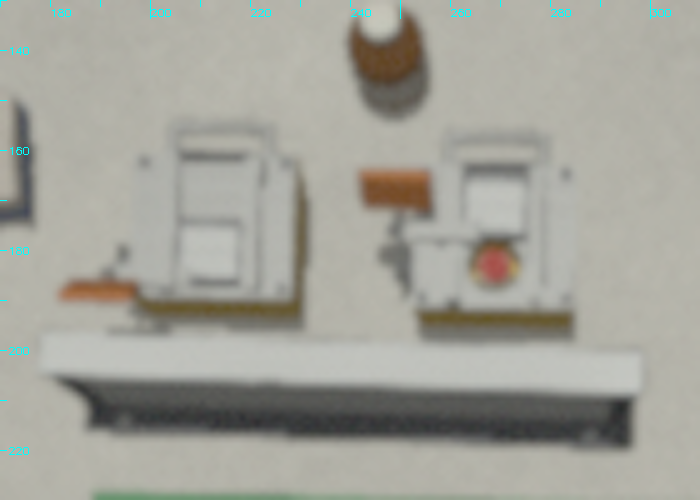

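View pics/b.png

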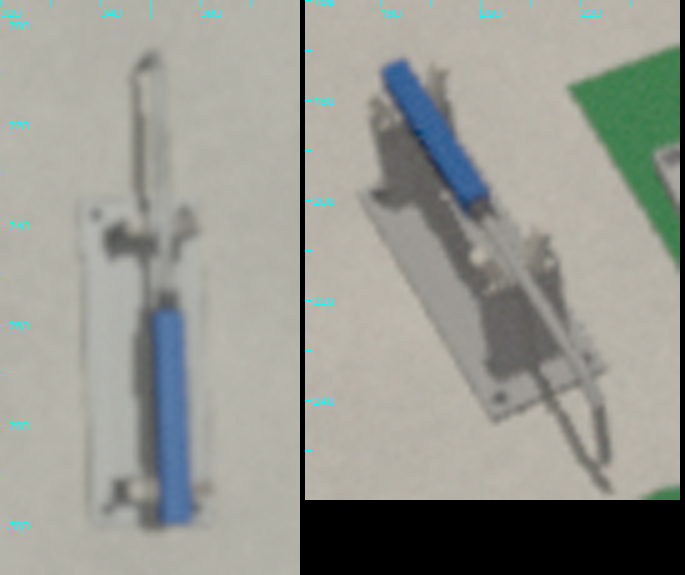

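View pics/c.png

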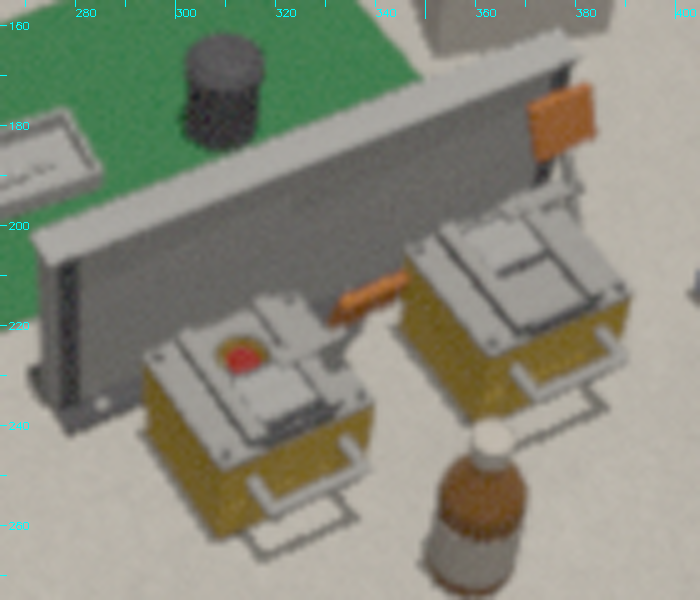

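The images show:
- **Open well:** the right well is well_a. Its mouth and red vial are visible at top (268,183), and its paddle is at top u 242–256, v 164–172.
- **Closed well:** the left one is well_b, with its paddle over the shield end.
- **Rod:** the grip runs from about (353.5,257) to (355,299.6) in the top view. It sits in the rest with the bent end pointing to +x.

Run:
```python
from h import *
d=shot("top");e=shot("scene")
np.set_printoptions(precision=4,suppress=True)
def blue(d,box):
    x0,y0,x1,y1=box;im=d["image"].astype(int)[y0:y1,x0:x1]
    m=((im[...,0]>im[...,2]+35)).astype(np.uint8)
    n,l,s,c=cv2.connectedComponentsWithStats(m);i=1+np.argmax(s[1:,4]);ys,xs=np.nonzero(l==i)
    rr=cv2.minAreaRect(np.c_[xs+x0,ys+y0].astype(np.float32));print(rr);return cv2.boxPoints(rr)
b=blue(d,(335,240,375,310));print(b)
for p in b: print("grip top",ray(d,*p,.111))
b2=blue(e,(170,160,210,215));print(b2)
for p in b2: print("grip sc",ray(e,*p,.111))
print("shield",[ray(d,*p,.145) for p in[(178.4,197),(298.4,200),(178.4,205),(298,209)]])
print("well a plate z.085",[ray(d,*p,.085) for p in[(253,191.6),(284.6,191.6)]])
print("well a yellow bottom",[ray(d,*p,.0) for p in[(254,194.5),(284.5,194.5)]])
print("pivot nuts paddle top edge z~.147",[ray(d,*p,.147) for p in[(242,164),(256,164),(242.4,170.8),(256.6,171.6)]])
print("B paddle",[ray(d,*p,.145) for p in[(182,189.5),(197,189.5)]])
print("rest base z.008",[ray(d,*p,.008) for p in[(336,235.5),(361.5,235.5),(338,300),(361.5,300)]])
print("rod end z.1",ray(d,350.6,206,.1), "hook tip sc",ray(e,226,258.5,.03), "shank end sc",ray(e,223,240,.1))
print("uprights cheeks top",[ray(d,*p,.12) for p in[(341.5,243),(358,240),(342,294),(361,293)]])
```

```text
((354.0499267578125, 277.9975280761719), (42.24722671508789, 6.092389106750488), 87.1375961303711)
[[349.9527 257.0524]
 [356.0374 256.7481]
 [358.1472 298.9427]
 [352.0624 299.2469]]
grip top [ 0.404  -0.3016  0.111 ]
grip top [ 0.4053 -0.3194  0.111 ]
grip top [ 0.2835 -0.3255  0.111 ]
grip top [ 0.2822 -0.3079  0.111 ]
((190.31460571289062, 185.80337524414062), (31.587936401367188, 6.041988849639893), 57.9946174621582)
[[179.382  174.0112]
 [184.5056 170.809 ]
 [201.2472 197.5955]
 [196.1236 200.7978]]
grip sc [ 0.2893 -0.3255  0.111 ]
grip sc [ 0.2839 -0.3069  0.111 ]
grip sc [ 0.408 -0.303  0.111]
grip sc [ 0.4124 -0.3208  0.111 ]
shield [array([0.5656, 0.2037, 0.145 ]), array([ 0.5644, -0.1464,  0.145 ]), array([0.542 , 0.2025, 0.145 ]), array([ 0.538 , -0.1457,  0.145 ])]
well a plate z.085 [array([ 0.5972, -0.0102,  0.085 ]), array([ 0.5993, -0.1064,  0.085 ])]
well a yellow bottom [array([ 0.6032, -0.0089,  0.    ]), array([ 0.6054, -0.1072,  0.    ])]
pivot nuts paddle top edge z~.147 [array([0.6676, 0.0211, 0.147 ]), array([ 0.6685, -0.0201,  0.147 ]), array([0.6472, 0.0192, 0.147 ]), array([ 0.6457, -0.0225,  0.147 ])]
B paddle [array([0.5881, 0.1943, 0.145 ]), array([0.589 , 0.1504, 0.145 ])]
rest base z.008 [array([ 0.4758, -0.2729,  0.008 ]), array([ 0.4776, -0.3535,  0.008 ]), array([ 0.2747, -0.2802,  0.008 ]), array([ 0.2765, -0.3532,  0.008 ])]
rod end z.1 [ 0.5571 -0.305   0.1   ] hook tip sc [ 0.5832 -0.3095  0.03  ] shank end sc [ 0.5701 -0.3064  0.1   ]
uprights cheeks top [array([ 0.444 , -0.2755,  0.12  ]), array([ 0.4538, -0.3237,  0.12  ]), array([ 0.2968, -0.2775,  0.12  ]), array([ 0.301 , -0.3322,  0.12  ])]
```

Request:
arm_command(targets=[[[0.1,0.11,-0.02,-0.03,85],[0.2,0.22,-0.05,-0.06,85],[0.255,0.272,-0.08,-0.067,85],[0.255,0.272,-0.11,-0.067,85],[0.255,0.272,-0.14,-0.067,85],[0.255,0.272,-0.14,-0.067,85],[0.255,0.272,-0.14,-0.067,85]]], grip_force=30)

```text
time_s: 1.0
tool_pos: [0.3456, -0.3091, 0.1359]
orientation: [-1.576, -0.001, -3.089]
contact_force: [0.4, -0.3, -0.2]
finger_gap: 0.0847
```

Run:
```python
from h import *
s=r.observe();print({k:np.round(s[k],4) for k in("time_s","tool_pos","orientation","contact_force")})
e=shot("scene");d=shot("top")
a=crop(e,140,130,230,250,5);b=crop(d,320,195,390,315,5)
cv2.imwrite("pics/e.png",np.hstack([a,b]))
```

```text
{'time_s': np.float64(1.0), 'tool_pos': array([ 0.3456, -0.3091,  0.1359]), 'orientation': array([-1.5757e+00, -8.0000e-04, -3.0890e+00]), 'contact_force': array([ 0.367 , -0.3187, -0.178 ])}
```

View pics/e.png

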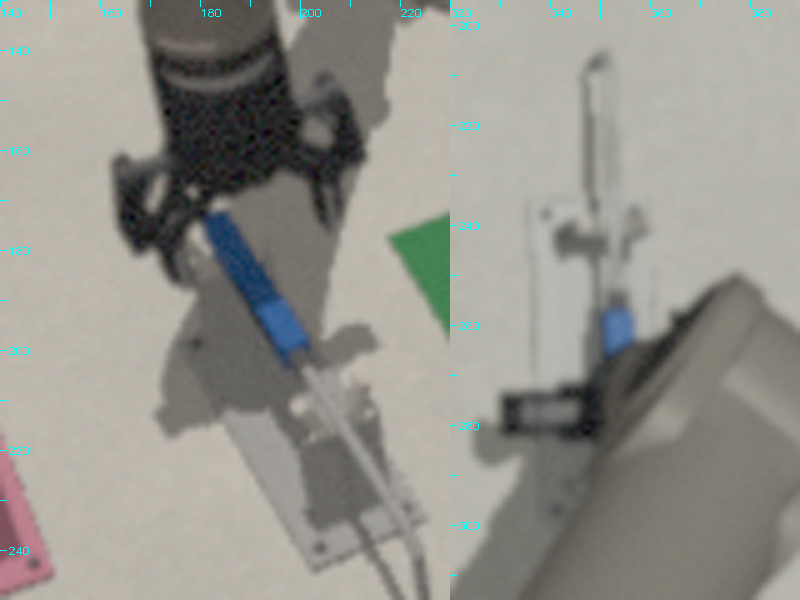

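The fingers stand either side of the blue grip (scene (185,170)–(200,200)), so I'll shift about 5 mm right, go down and close.

Request:
arm_command(targets=[[[-0.003,-0.006,-0.02,0,85],[-0.003,-0.006,-0.043,0,85],[-0.003,-0.006,-0.043,0,60],[-0.003,-0.006,-0.043,0,40],[-0.003,-0.006,-0.043,0,28],[-0.003,-0.006,-0.043,0,22],[-0.003,-0.006,-0.043,0,16],[-0.003,-0.006,-0.043,0,14]]], grip_force=30)

```text
time_s: 1.9
tool_pos: [0.3433, -0.3149, 0.1026]
orientation: [-1.575, -0.001, -3.087]
contact_force: [0.0, -0.8, 5.2]
finger_gap: 0.0175
```

Request:
arm_command(targets=[[[0,0,0,0,10],[0,0,0,0,10],[0,0,0.02,0,10],[0,0,0.05,0,10],[0,0,0.09,0,10],[0,0,0.14,0,10],[0,0,0.19,0,10],[0,0,0.19,0,10]]], grip_force=70)

```text
time_s: 2.7
tool_pos: [0.346, -0.317, 0.2599]
orientation: [-1.567, 0.008, -3.087]
contact_force: [0.7, -0.6, -0.7]
finger_gap: 0.017
```

Run:
```python
from h import *
np.set_printoptions(precision=4,suppress=True)
s=r.observe();print(s["tool_pos"],s["contact_force"],s["finger_gap"])
d=shot("top");e=shot("scene")
print("bottle top z.125",ray(d,246.5,134,.125),ray(e,361,243,.125),"near base",ray(d,249,152,0.0), "body near",ray(d,247,147,.08),"sc base",ray(e,358,274,0))
b=crop(d,320,150,390,270,5)
a=crop(e,140,130,260,250,5)
cv2.imwrite("pics/f.png",np.hstack([a[:,:420],b]))
```

```text
[ 0.346  -0.317   0.2599] [ 0.7131 -0.6116 -0.7054] 0.01704535930405725
bottle top z.125 [0.7657 0.0123 0.125 ] [0.7701 0.0102 0.125 ] near base [0.7437 0.0115 0.    ] body near [0.738  0.0128 0.08  ] sc base [0.7865 0.0053 0.    ]
```

View pics/f.png

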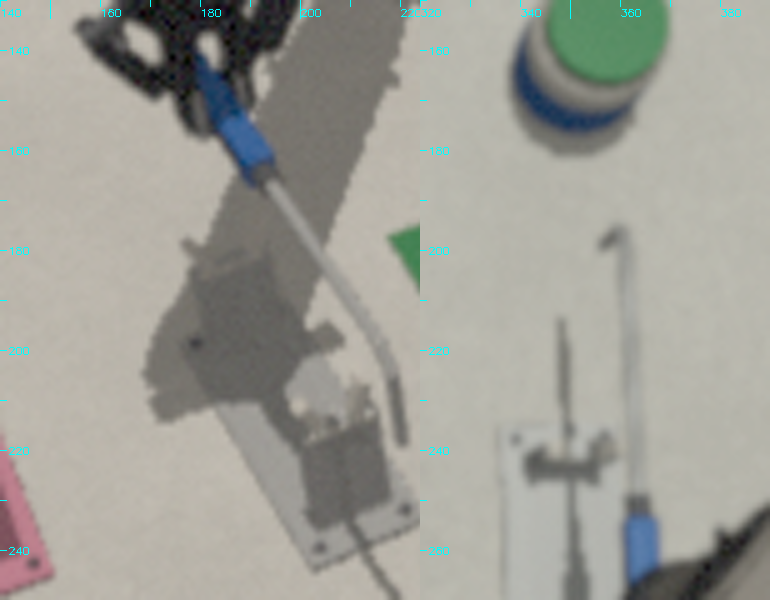

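The rod is held level in the hand with no visible droop, and the hook tip is at scene (220,219). Next I carry it high over the shield towards well_a.

Request:
arm_command(targets=[[[0,0.03,0,0,10],[0,0.08,0,0,10],[0,0.13,0,0,10],[0.02,0.18,0,-0.005,10],[0.04,0.23,0,-0.01,10],[0.06,0.28,0,-0.016,10],[0.08,0.32,0,-0.016,10],[0.1,0.35,0,-0.016,10]]])

```text
time_s: 3.6
tool_pos: [0.4219, -0.032, 0.2525]
orientation: [-1.576, -0.005, -3.134]
contact_force: [-0.2, -0.5, 0.1]
finger_gap: 0.0169
```

```bash
python3 -c "
from h import *
s=r.observe();print(s['tool_pos'],s['orientation'])"
```

```text
[ 0.42190625 -0.03203148  0.25249198] [-1.57570898 -0.00508121 -3.13440983]
```

Request:
arm_command(targets=[[[0.02,0.015,0.005,0,10],[0.045,0.03,0.005,0,10],[0.07,0.04,0.005,0,10],[0.076,0.04,0,0,10],[0.076,0.04,0,0,10],[0.076,0.04,0,0,10]]])

```text
time_s: 4.2
tool_pos: [0.4811, -0.0008, 0.251]
orientation: [-1.575, -0.009, -3.135]
contact_force: [-0.6, -0.7, -1.5]
finger_gap: 0.0171
```

Run:
```python
from h import *
np.set_printoptions(precision=4,suppress=True)
s=r.observe();print(s["tool_pos"],s["contact_force"],s["finger_gap"])
d=shot("top");e=shot("scene")
b=crop(d,215,120,295,220,5)
a=crop(e,280,130,360,230,5)
cv2.imwrite("pics/g.png",np.hstack([a,b]))
T=s["tool_pos"];H=T+[.22,0,-.07]
for n,X in(("hook",H),("shank end",H+[0,0,.07]),("padtop",[.674,0,.146])):print(n,proj(d,X),proj(e,X))
```

```text
[ 0.4811 -0.0008  0.251 ] [-0.5589 -0.745  -1.5383] 0.017128049260776778
hook [249.0949 150.0085] [345.5227 213.5636]
shank end [247.5743 143.181 ] [347.8414 196.2453]
padtop [249.2425 162.1154] [339.4341 214.8107]
```

View pics/g.png

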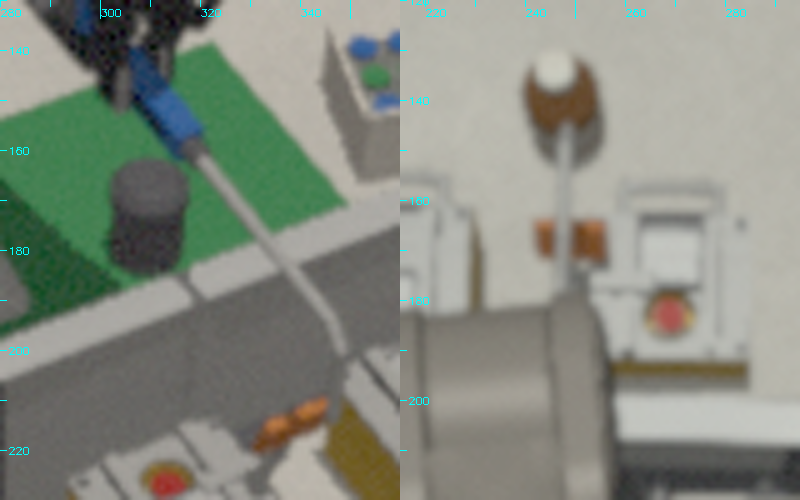

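The shank end is at scene (347,196) and top (248,145), as predicted to within about 2 px. It is centred over the paddle and beyond it, short of the bottle. Now I lower it.

Request:
arm_command(targets=[[[0.003,0.001,-0.025,0,10],[0.003,0.001,-0.05,0,10],[0.003,0.001,-0.075,0,10],[0.003,0.001,-0.094,0,10],[0.003,0.001,-0.094,0,10],[0.003,0.001,-0.094,0,10]]])

```text
time_s: 4.9
tool_pos: [0.4839, -0.0004, 0.1773]
orientation: [-1.575, -0.006, -3.136]
contact_force: [-0.2, -0.3, -0.7]
finger_gap: 0.0168
```

Run:
```python
from h import *
np.set_printoptions(precision=4,suppress=True)
s=r.observe();print(s["tool_pos"],s["orientation"],s["contact_force"],s["finger_gap"])
d=shot("top");e=shot("scene")
cv2.imwrite("pics/h.png",np.hstack([crop(e,300,150,380,250,5),crop(d,215,120,295,220,5)]))
```

```text
[ 0.4839 -0.0004  0.1773] [-1.5748 -0.0065 -3.1363] [-0.229  -0.2516 -0.7008] 0.016778396379970462
```

View pics/h.png

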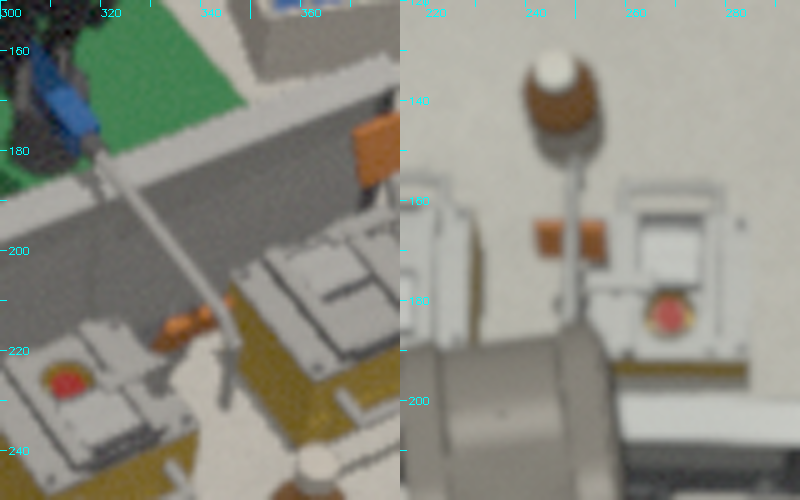

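The leg hangs beyond the paddle at scene (345,220)–(345,231), clear of both wells and the bottle. Now I draw it gently towards the shield.

Request:
arm_command(targets=[[[-0.01,0,-0.003,0,10],[-0.02,0,-0.003,0,10],[-0.03,0,-0.003,0,10],[-0.04,0,-0.003,0,10],[-0.05,0,-0.003,0,10],[-0.06,0,-0.003,0,10],[-0.07,0,-0.003,0,10],[-0.08,0,-0.003,0,10]]])

```text
time_s: 5.8
tool_pos: [0.4203, -0.0001, 0.1758]
orientation: [-1.575, -0.004, -3.136]
contact_force: [2.3, -0.3, -1.1]
finger_gap: 0.017
```

Request:
arm_command(targets=[[[-0.006,0,0,0,10],[-0.012,0,0,0,10],[-0.018,0,0,0,10],[-0.024,0,0,0,10],[-0.024,0,0,0,10]]])

```text
time_s: 6.3
tool_pos: [0.3999, -0.0001, 0.1755]
orientation: [-1.575, -0.006, -3.136]
contact_force: [0.6, -0.2, -1.8]
finger_gap: 0.017
```

Request:
arm_command(targets=[[[-0.005,0,0,0,10],[-0.01,0,0,0,10],[-0.01,0,0,0,10]]])

```text
time_s: 6.6
tool_pos: [0.3929, -0.0001, 0.1762]
orientation: [-1.574, -0.002, -3.136]
contact_force: [2.1, -0.3, 1.5]
finger_gap: 0.0171
```

Run:
```python
from h import *
np.set_printoptions(precision=4,suppress=True)
s=r.observe();print(s["tool_pos"],s["contact_force"],s["moment"])
d=shot("top");e=shot("scene")
cv2.imwrite("pics/i.png",np.hstack([crop(e,300,150,380,250,5),crop(d,215,120,295,220,5)]))
```

```text
[ 0.3929 -0.0001  0.1762] [ 2.0745 -0.2591  1.5261] [-0.0476 -1.0005  0.0025]
```

View pics/i.png

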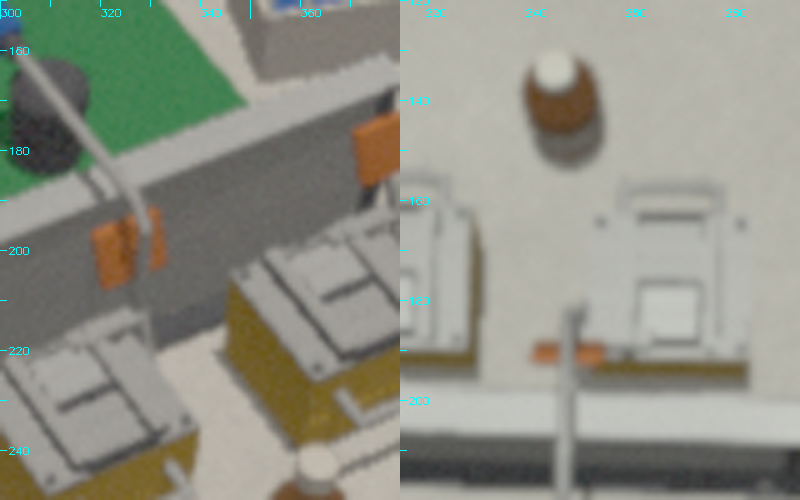

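Well_a's shutter now covers the mouth and its paddle is at top (249,190), nearly matching well_b's. I'll push on in small steps until the stop is felt.

Request:
arm_command(targets=[[[-0.003,0,0,0,10],[-0.006,0,0,0,10],[-0.006,0,0,0,10],[-0.006,0,0,0,10]]])

```text
time_s: 7.1
tool_pos: [0.3903, -0.0004, 0.1772]
orientation: [-1.574, 0.002, -3.137]
contact_force: [5.9, -1.0, -1.3]
finger_gap: 0.0167
```

```bash
cat > m.py <<'E'
from h import *
np.set_printoptions(precision=4,suppress=True)
def orange(d,box):
    x0,y0,x1,y1=box;im=d["image"].astype(int)[y0:y1,x0:x1]
    w=np.clip(im[...,2]-im[...,0]-40,0,None)*(im[...,2]-im[...,1]>25)
    ys,xs=np.mgrid[y0:y1,x0:x1];return (w*xs).sum()/w.sum(),(w*ys).sum()/w.sum(),w.sum()
s=r.observe();print(s["time_s"],s["tool_pos"],s["contact_force"],s["moment"])
d=shot("top")
print("A",orange(d,(238,150,262,198)),"B",orange(d,(178,175,199,196)))
for n,b in(("A",(238,150,262,198)),("B",(178,175,199,196))):
    u,v,_=orange(d,b);print(n,ray(d,u,v,.135))
E
python3 m.py
```

```text
7.1 [ 0.3903 -0.0004  0.1772] [ 5.8662 -0.9935 -1.2719] [-0.2163 -1.6445 -0.2091]
A (np.float64(248.66834170854273), np.float64(190.56281407035175), np.int64(1194)) B (np.float64(189.0099502487562), np.float64(187.95584577114428), np.int64(1608))
A [ 0.591  -0.0002  0.135 ]
B [0.595  0.1759 0.135 ]
```

Request:
arm_command(targets=[[[-0.004,0,0,0,10],[-0.006,0,0,0,10],[-0.006,0,0,0,10]]])

```text
time_s: 7.45
tool_pos: [0.3878, -0.0012, 0.178]
orientation: [-1.573, 0.008, -3.139]
contact_force: [6.8, -1.5, -0.5]
finger_gap: 0.0171
```

```bash
python3 m.py
```

```text
7.45 [ 0.3878 -0.0012  0.178 ] [ 6.7677 -1.4684 -0.5188] [-0.4236 -1.9092 -0.3315]
A (np.float64(248.3904109589041), np.float64(190.55650684931507), np.int64(1168)) B (np.float64(189.0317757009346), np.float64(187.9582554517134), np.int64(1605))
A [0.591  0.0006 0.135 ]
B [0.5949 0.1758 0.135 ]
```

The paddle did not move under the extra push (top row 190.56 both times) while the force rose to 6–7 N, so it is against its stop. I'll release and lift.

Request:
arm_command(targets=[[[0.01,0,0,0,10],[0.025,0.001,0,0,10],[0.035,0.001,0.01,0,10],[0.035,0.001,0.035,0,10],[0.035,0.001,0.065,0,10],[0.035,0.001,0.1,0,10],[0.035,0.001,0.11,0,10],[0.035,0.001,0.11,0,10]]])

```text
time_s: 8.3
tool_pos: [0.4159, -0.0001, 0.266]
orientation: [-1.574, 0.007, -3.138]
contact_force: [-0.4, -0.2, -1.8]
finger_gap: 0.0169
```

```bash
python3 m.py
python3 - <<'E'
from h import *
np.set_printoptions(precision=4,suppress=True)
d=shot("top");e=shot("scene");T=r.observe()["tool_pos"]
cv2.imwrite("pics/j.png",np.hstack([crop(e,270,120,350,235,5),crop(d,225,140,300,255,5)]))
for n,X in(("hook",[.22,0,-.07]),("end",[.22,0,0]),("gripfront",[.065,0,0]),("mid",[.14,0,0])):print(n,proj(e,T+X),proj(d,T+X))
E
```

```text
8.3 [ 0.4159 -0.0001  0.266 ] [-0.4423 -0.2147 -1.8454] [0.0443 0.0942 0.003 ]
A (np.float64(250.2861952861953), np.float64(190.54769921436588), np.int64(891)) B (np.float64(189.03251533742332), np.float64(187.9723926380368), np.int64(1630))
A [ 0.5911 -0.0049  0.135 ]
B [0.5949 0.1758 0.135 ]
hook [333.007 193.674] [247.9402 171.6673]
end [334.8102 175.9575] [246.3307 165.8994]
gripfront [305.75   140.1009] [244.5071 223.256 ]
mid [319.3704 156.9067] [245.397  195.2663]
```

View pics/j.png

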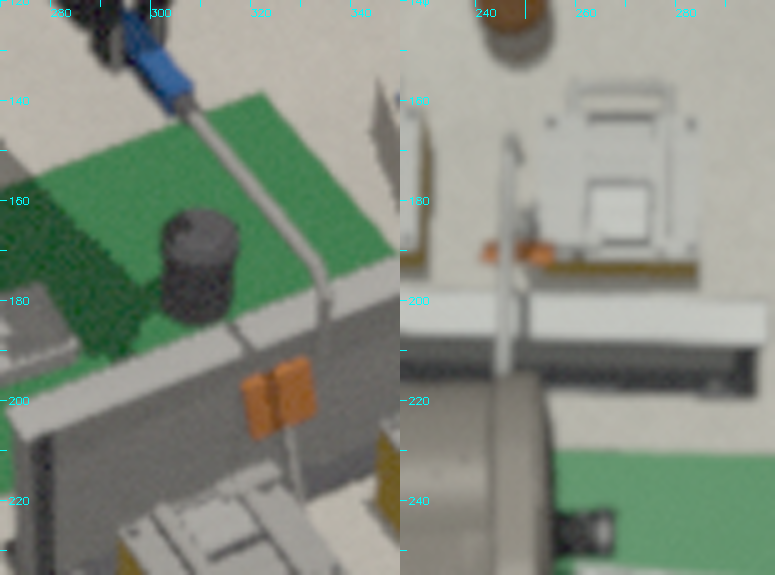

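Both wells are shuttered and well_a's paddle stayed put, at top row 190.55. The rod is nearly level in the hand, with its end at scene (333,175) about 2 px higher than predicted. I'm carrying it back.

Request:
arm_command(targets=[[[-0.02,-0.02,0,0,10],[-0.05,-0.06,0,0,10],[-0.075,-0.11,0,0.005,10],[-0.091,-0.16,0,0.01,10],[-0.091,-0.21,0,0.016,10],[-0.091,-0.26,0,0.016,10],[-0.091,-0.31,0,0.016,10],[-0.091,-0.35,0,0.016,10]]])

```text
time_s: 9.25
tool_pos: [0.3401, -0.2823, 0.2623]
orientation: [-1.575, 0.0, -3.09]
contact_force: [0.2, 0.2, -1.3]
finger_gap: 0.0169
```

Request:
arm_command(targets=[[[0,-0.01,0,0,10],[0,-0.02,0,0,10],[0,-0.02,0,0,10]]])

```text
time_s: 9.55
tool_pos: [0.3397, -0.2979, 0.2613]
orientation: [-1.577, -0.001, -3.09]
contact_force: [0.5, 0.0, -0.9]
finger_gap: 0.0169
```

Request:
arm_command(targets=[[[0.0045,-0.0213,0,0.001,10],[0.0045,-0.0213,-0.03,0.001,10],[0.0045,-0.0213,-0.07,0.001,10],[0.0045,-0.0213,-0.11,0.001,10],[0.0045,-0.0213,-0.139,0.001,10],[0.0045,-0.0213,-0.139,0.001,10],[0.0045,-0.0213,-0.139,0.001,10]]])

```text
time_s: 10.25
tool_pos: [0.3439, -0.3138, 0.1505]
orientation: [-1.578, -0.001, -3.085]
contact_force: [-0.7, 0.1, -1.3]
finger_gap: 0.0169
```

Run:
```python
from h import *
np.set_printoptions(precision=4,suppress=True)
s=r.observe();print(s["tool_pos"],s["orientation"],s["contact_force"])
d=shot("top");e=shot("scene");T=s["tool_pos"]
cv2.imwrite("pics/k.png",np.hstack([crop(e,170,140,250,260,5),crop(d,320,190,380,310,5)]))
a=.045;c=np.array([np.cos(a),np.sin(a),0])
for n,X in(("hook",.22*c-[0,0,.07]),("end",.22*c),("gripfront",.065*c),("notch",.12*c)):print(n,proj(e,T+X),proj(d,T+X))
```

```text
[ 0.3439 -0.3138  0.1505] [-1.5778 -0.0012 -3.0852] [-0.744   0.0589 -1.3161]
hook [223.4978 242.2225] [349.2975 204.8037]
end [221.2536 226.7169] [352.9138 201.1241]
gripfront [197.1531 189.6566] [355.3176 254.8044]
notch [205.3878 202.3194] [354.4562 235.5676]
```

View pics/k.png

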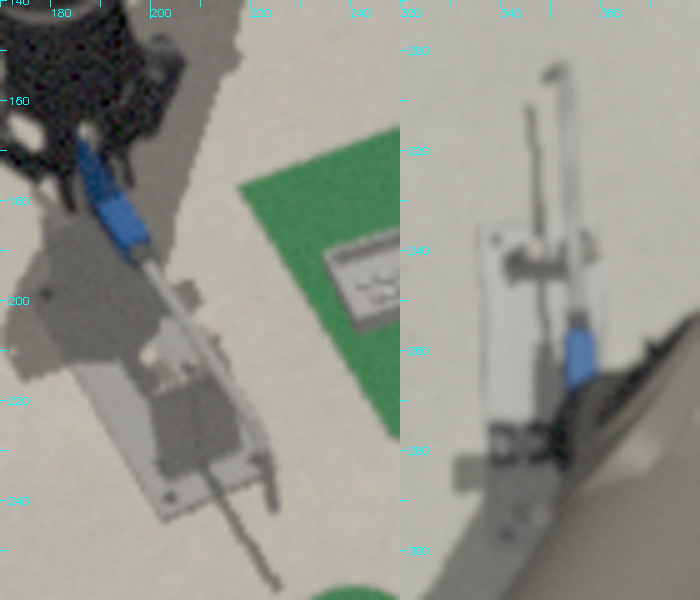

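The rod hangs directly above its notches and is aligned with the prediction: its end is at top (353,203), and the hook at scene (223,242). I'll lower it in.

Request:
arm_command(targets=[[[-0.001,-0.001,-0.015,0,10],[-0.001,-0.001,-0.03,0,10],[-0.001,-0.001,-0.04,0,10],[-0.001,-0.001,-0.05,0,10],[-0.001,-0.001,-0.056,0,10],[-0.001,-0.001,-0.056,0,10]]])

```text
time_s: 10.95
tool_pos: [0.3434, -0.3155, 0.106]
orientation: [-1.577, -0.0, -3.086]
contact_force: [-0.7, 0.1, -2.4]
finger_gap: 0.0166
```

Request:
arm_command(targets=[[[0,0.001,-0.002,0,10],[0,0.001,-0.004,0,10],[0,0.001,-0.004,0,10]]])

```text
time_s: 11.25
tool_pos: [0.3436, -0.3148, 0.1031]
orientation: [-1.576, 0.0, -3.086]
contact_force: [-0.0, 0.0, -1.2]
finger_gap: 0.0171
```

Request:
arm_command(targets=[[[0,0,-0.001,0,10],[0,0,-0.001,0,22],[0,0,-0.001,0,30],[0,0,-0.001,0,45],[0,0,-0.001,0,65],[0,0,-0.001,0,85],[0,0,-0.001,0,85],[0,0,-0.001,0,85]]], grip_force=20)

```text
time_s: 12.05
tool_pos: [0.3436, -0.3148, 0.1023]
orientation: [-1.576, 0.0, -3.086]
contact_force: [0.8, 0.3, 0.1]
finger_gap: 0.0852
```

Request:
arm_command(targets=[[[0,0,0.02,0,85],[0,0,0.05,0,85],[0,0,0.09,0,85],[0,0,0.14,0,85],[-0.04,-0.06,0.18,0,85],[-0.1,-0.12,0.18,0,85],[-0.16,-0.18,0.18,0,85],[-0.2,-0.24,0.18,0,85]]])

```text
time_s: 12.85
tool_pos: [0.2176, -0.4635, 0.2463]
orientation: [-1.575, 0.001, -3.085]
contact_force: [1.9, -0.6, -0.4]
finger_gap: 0.0849
```

```bash
python3 m.py
python3 - <<'E'
from h import *
np.set_printoptions(precision=4,suppress=True)
d=shot("top");e=shot("scene")
for dd,(x0,y0,x1,y1),z in((d,(335,240,375,310),.111),(e,(170,160,210,215),.111)):
    im=dd["image"].astype(int)[y0:y1,x0:x1];m=(im[...,0]>im[...,2]+35).astype(np.uint8)
    n,l,s,c=cv2.connectedComponentsWithStats(m);i=1+np.argmax(s[1:,4]);ys,xs=np.nonzero(l==i)
    rr=cv2.minAreaRect(np.c_[xs+x0,ys+y0].astype(np.float32));print(rr)
# compare with the first images
for n,dd in(("top",d),("scene",e)):
    o=cv2.imread(f"pics/{n}0.png");df=(cv2.GaussianBlur(cv2.absdiff(o,dd["image"]),(5,5),0).max(2)>18).astype(np.uint8)
    k,l,st,c=cv2.connectedComponentsWithStats(df)
    print(n,[tuple(s) for s in st[1:] if s[4]>8])
E
```

```text
12.85 [ 0.2176 -0.4635  0.2463] [ 1.8529 -0.5724 -0.4027] [-0.0385 -0.094  -0.0084]
A (np.float64(248.5663811563169), np.float64(190.49197002141327), np.int64(1868)) B (np.float64(189.01415384615385), np.float64(187.95261538461537), np.int64(1625))
A [0.5912 0.0001 0.135 ]
B [0.595  0.1759 0.135 ]
((354.2624206542969, 277.9862060546875), (42.257301330566406, 6.096824645996094), 86.98721313476562)
((189.99998474121094, 185.99998474121094), (31.61791229248047, 6.1017022132873535), 56.3099365234375)
top [(np.int32(240), np.int32(163), np.int32(21), np.int32(36), np.int32(422)), (np.int32(263), np.int32(164), np.int32(13), np.int32(3), np.int32(30)), (np.int32(262), np.int32(176), np.int32(14), np.int32(15), np.int32(171)), (np.int32(348), np.int32(219), np.int32(3), np.int32(8), np.int32(15)), (np.int32(272), np.int32(320), np.int32(276), np.int32(100), np.int32(16948)), (np.int32(235), np.int32(383), np.int32(14), np.int32(9), np.int32(66)), (np.int32(520), np.int32(382), np.int32(8), np.int32(3), np.int32(15)), (np.int32(209), np.int32(388), np.int32(15), np.int32(29), np.int32(160)),
[... 545 characters left out ...]
int32(8), np.int32(21), np.int32(81)), (np.int32(214), np.int32(73), np.int32(7), np.int32(8), np.int32(32)), (np.int32(207), np.int32(107), np.int32(6), np.int32(4), np.int32(19)), (np.int32(82), np.int32(110), np.int32(135), np.int32(90), np.int32(3829)), (np.int32(318), np.int32(191), np.int32(16), np.int32(17), np.int32(196)), (np.int32(106), np.int32(197), np.int32(7), np.int32(8), np.int32(43)), (np.int32(320), np.int32(209), np.int32(27), np.int32(21), np.int32(246)), (np.int32(307), np.int32(220), np.int32(17), np.int32(13), np.int32(155)), (np.int32(317), np.int32(234), np.int32(13), np.int32(8), np.int32(52)), (np.int32(218), np.int32(242), np.int32(9), np.int32(11), np.int32(64))]
```

The rod's grip is back within 0.3 px and nothing else has changed, apart from a small difference near the hook at scene (222,247). I'll check that one numerically.

Run:
```python
from h import *
e=shot("scene");d=shot("top");o=cv2.imread("pics/scene0.png");q=cv2.imread("pics/top0.png")
f=lambda i,a,b,c,g:cv2.cvtColor(i,6)[a:b,c:g]
for y in range(236,260,2):print(y,f(o,y,y+1,212,230)[0],f(e["image"],y,y+1,212,230)[0])
print("top")
for y in (206,209,212,218,224,230,238,250):print(y,f(q,y,y+1,343,357)[0],f(d["image"],y,y+1,343,357)[0])
```

```text
236 [ 56  64 100 108 104  99  85  73  87  98 104 123 140 143 143 138 140 143] [ 63  61  92 106 105 100  88  72  88  93 103 110 125 141 146 142 142 143]
238 [ 71  54  63  89  99 118 136 134 114  96  99 102 125 141 145 144 143 143] [ 75  57  59  85 100 121 136 139 143 124 102 103 114 137 146 145 145 146]
240 [ 96  75  70  81 129 140 139 141 138 119  95  97 106 135 143 143 142 142] [108  84  72  81 128 141 144 140 143 142 114  99  96 108 139 143 144 144]
242 [140 111  99  80  82 116 137 142 145 140  94  63  69 120 141 144 147 143] [143 139 111  82  84 118 137 144 145 145 129  84  62  81 132 145 146 146]
244 [141 142 138 109  80  76 114 136 141 139 109  73  64 106 134 145 144 143] [144 144 141 112  81  72  83 129 143 145 143 100  63  70 125 144 145 148]
246 [142 142 142 140 108  78  74 117 137 141 121  77  62  91 133 140 142 145] [143 147 147 144 136  96  72  86 130 146 144 112  72  64  94 132 144 146]
248 [143 142 143 139 139 108  78  74 116 139 137  88  61  68 124 139 144 142] [144 143 145 145 144 139 109  79  84 121 140 130  82  64  89 131 145 144]
250 [143 140 139 141 144 138 109  78
[... 987 characters left out ...]
3  93 118 132 123 125 125 128 135 138 137] [142 133 105  90 118 133 123 109 109 119 133 140 141 140]
218 [141 140 134 106  80  88 113 116 120 122 130 138 139 137] [143 143 134 105  93 118 123 115 118 122 132 139 142 142]
224 [144 141 133 105  78  84 109 113 108 110 117 131 141 141] [146 146 137 109  93 120 133 125 128 130 134 143 146 145]
230 [142 139 131 104  79  83 112 118 109 113 118 128 139 141] [144 143 134 107  79  85 113 118 116 114 123 137 142 144]
238 [127 120 126 134 128 107 102 122 123 128 124 114 101  89] [129 122 128 131 127 111 111 119 115 124 123 117 103  91]
250 [140 139 141 139 130 102  84 109 113 107 111 119 129 136] [144 143 144 136 107  84 103 124 120 115 111 118 130 138]
```

Request:
arm_command(targets=[[[0,0,0,0,85],[0,0,0,0,85],[0,0,0,0,85]]])

```text
time_s: 13.4
tool_pos: [0.2205, -0.461, 0.2452]
orientation: [-1.578, 0.001, -3.084]
contact_force: [-1.2, -0.1, 0.2]
finger_gap: 0.0847
```

```bash
python3 m.py; python3 -c "
from cell import r
print(r.hand_in())"
```

```text
13.4 [ 0.2205 -0.461   0.2452] [-1.222  -0.0697  0.1804] [-0.0077  0.0634 -0.0174]
A (np.float64(248.53464818763325), np.float64(190.49360341151385), np.int64(1876)) B (np.float64(188.9877375843041), np.float64(187.95708154506437), np.int64(1631))
A [0.5912 0.0002 0.135 ]
B [0.595 0.176 0.135]
the job is handed in; nothing more can be done
None
```

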